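# Clip both ends of a glass pot shut on the press bar

### The arm

A 7-joint arm with a two-finger parallel gripper is mounted at the origin on the work surface. World frame = base frame: x ahead of the robot, y to its left, z up, the work surface at z = 0. Lengths are in m, angles in rad, forces in N, time in s.
With the tool pointing down it reaches from about 0.4 to 0.85 m from the base axis. Payload 4.4 kg.
Tool frame: the origin (TCP) lies between the finger pads; the fingertips stand 25 mm ahead of it and the grasp point (between the pads) lies 6 mm ahead of it; z points along the fingers, y is the line along which they close (so a half turn about z gives the same grasp; the last joint's range is limited). The gripper opens to 94 mm and grips with 3 to 60 N. Pads are 16 mm wide; open, the fingers measure 119 mm over their backs; the gripper's body (75 mm by 177 mm) begins 78 mm behind the grasp point.
Start: joints at [1.039, 0.628, 0.038, 1.517, -0.027, 0.996, -0.02], TCP at [0.292, -0.581, 0.23] pointing down, gripper open.
Joint ranges: [-3.06, 3.06], [-0.37, 2.12], [-1.25, 1.32], [0.18, 2.47], [-1.1, 4.24], [0.23, 1.98], [-2.94, 2.94]. Speed limits (rad/s): [2.57, 2.57, 3.14, 3.14, 3.14, 3.14, 3.14].

### API

Orientations are given as a unit quaternion [w, x, y, z].
In Python, from bench import bot, cams, outline_of, spot_point gives the robot as it stands. The module is installed in compiled form; this text tells all that it offers.
- The arm moves only by the tool send_rows, never from a script. Its arguments are lists of equal length, an entry for each row: "slide": the shift along the tool's x, y, z each as a share of 0.025 m, from -1 to 1, a list of three; "turn": the turn, a rotation vector about the tool's x, y, z each as a share of 0.08 rad, from -1 to 1, a list of three; "hand": the opening, from -1 (shut) to 1 (fully open). A call has 1 to 12 rows; each row shifts and turns the commanded pose from where the row before left it, along the tool's axes as they then stand; what a row does not reach is not made up. A row lasts 1/8 s, in which the tool goes at most 62.5 mm and 10.7 degrees, less where a joint would pass 70% of its speed; a pose out of reach is approached as far as the arm can. A call with a number of a shift or a turn outside -1 to 1 is refused whole. A call with a gripper value outside its range is refused whole. The fingers move at their own pace and stop on an object; the grip force is fixed at half the most. Time passes only in rows, so rows that do not move let the fingers close. It gives the time, the measured TCP pose, the force, the opening and the grip force at its end, in the units of the state.
- bot.observe(): the state, without advancing time (a new reading comes with each control period).
- cams.capture(name): name is "side" or "top" or "wrist"; returns (picture, depth): 420x560x3 uint8, red, green, blue; 420x560 float32, m along the optical axis (not along the pixel's ray), 0 where there is no reading.
- cams.camera_params(name): a dict with "K" (3x3 intrinsics, pixels), "R" (3x3) and "t" (3): a world point X has camera coordinates R X + t. Camera axes: x right, y down, z forward; pixel columns grow to the right and rows downward; lengths in m; the calibration is good to about 2 mm. A picture is of the moment at which its call begins: read the wrist's pose just before it. camera_params takes no time and is no camera call; for the wrist camera it gives the pose at the moment of the call.
- bot.job_done(): hands the job in; it is judged then, once.
Trained networks look in the newest picture that a camera, given by its name, has taken for a name from the list of things; names that differ only in an ending like _2 or _b are one class to them, and where a whole thing is asked for, a point or a joint stands for the part that bears it (a point fixed in the world has none). Each returns a list of dicts, best first, with "confidence" (0 to 1); they miss things now and then, are a little off and sometimes report something else, mostly with a low value. They report only what shows in the picture. A call takes as long as a camera call. They do not tell look-alikes from the thing itself.
- outline_of(camera, label): "mask" (420x560 bool, what is visible of it).
- spot_point(camera, label): "position" ([x, y, z] in m, in world coordinates, good to about 4 mm: a listed point, or the origin of a listed thing).
The state is a dict: "time": time; "q": joint angles; "joint_vel": joint speeds; "joint_efforts": joint torques, N m; "ee_pos": TCP position; "orientation": TCP orientation; "wrist_force": force on the tool from outside, world axes, zero at the start; "wrist_torque": the same for the moment, N m; "finger_gap": finger opening in m; "finger_force": force on a finger pad.
Only numpy, scipy, OpenCV 4.12 (cv2) and the standard library are available. Lean on these libraries where they do the work, as an engineer would, in place of code of your own. Each camera call takes 0.05 s, during which the arm holds its last target. There are 200 camera calls.

### The job

Close the two end clasps of the frosted glass pot by holding the pot and pushing each clasp against the steel bar of the peg-board strip, never with the fingers: the lime clasp first, then turn the pot end for end and do the grey one. Press each until it is fully home and hold it there for a moment with a firm push of about 10 N; the pot is glass, so keep well below 25 N. Then lower the pot upright onto the middle of the cork mat, setting it down before you let go, and leave the marker holder, the tape dispenser and the mug where they are.

Things in the scene. Friction and masses are not known exactly. Their poses are not given: they have to be found in the camera images.
- pot: Frosted glass food pot, 92 x 64 mm, 56 mm tall, with a shut white lid 98 x 64 x 12 mm on it (top at 70 mm). Mass about 0.3 kg, loose. Origin: centre of its underside; z up; x along its length towards the lime clasp (grey clasp at the -x end). Grip its two flat long sides (64 mm apart) from above, about 45 mm above the underside.
- clasp_lime: Lime clasp on the pot's +x end: flap 44 mm wide, 5 thick, hanging 32 mm from its hinge (origin, at pot x = 51.5, z = 62 mm); own x outward. Starts 0.45 to 0.85 rad open, tip swung outward. Shut: own z parallel to the pot's z, outer face 54 mm from the pot's centre. Friction 0.04 N m holds it where left; a bar 8 to 18 mm below the hinge moves it with 2 to 5 N, then it stops hard at home.
- clasp_grey: Dark grey clasp, otherwise the same, on the pot's -x end: hinge axis (its origin) at pot x = -51.5 mm, z = 62 mm; own x points outward (pot -x).
- strip: Plywood peg-board strip 240 mm wide, 150 tall, 12 thick, fixed upright. Origin: centre of its foot; z up, y along it, x the pressing direction (front into board). On its front (-x) a level 12 mm steel bar, 200 mm along y, axis 90 mm up, on side rods at y = +-95 mm. The bar's axis stands 41 to 66 mm from this origin, unreported and different each time: feel for it. It stays put under 60 N.
- bar_line (a point): Point on the strip's front face (6 mm in front of the origin), midway along it, at the height of the bar's axis (90 mm above the counter). The bar itself stands 35 to 60 mm in front of this point.
- mat: Cork mat, 170 x 130 x 6 mm (x, y, z), fixed to the counter. Origin: centre of its underside, at counter height.
- marker_holder: Aluminium marker holder with three markers, 50 x 90 mm, 111 mm tall; bystander. Origin: centre of its underside.
- tape_dispenser: Translucent tape dispenser, 50 x 120 mm, 68 mm tall; bystander. Origin: centre of its underside.
- mug: Blue mug, 76 mm across, 88 mm tall, handle at its +y side; bystander. Origin: centre of its underside.
Not all that is in view belongs to the job. What is shaped like the pot but turquoise or yellow is not meant.

How it is judged:
By the outcome, as a careful person would: the job done as asked, in the order asked, and still so for the second after the job is handed in, with the robot touching nothing.
It also fails if it takes over 72 s, if anything falls off the work surface, if the arm or the gripper's body presses on something with over 40 N, if the wrist force passes 120 N, or if a joint passes its speed limit or range.

## Working session

There is one attempt and no reset: what is moved stays moved. The work goes in short steps, Python scripts to look and compute and a tool call to move; the robot and the scene stay as the last step left them, time stands still between calls to the robot, and variables do not carry over. Pictures are saved under pics/ and viewed, at most 10 in all, crops included, and the job is handed in when it is done.

Besides the shell and the picture viewer there is one more tool, called after "Emit:" as name(argument=value, ...), one argument or row to a line, values as JSON. send_rows: Moves the arm, as the interface text tells. Shift numbers are shares of 0.025 m and turn numbers shares of 0.08 rad, none past 1 either way. Its arguments: {"type":"object","properties":{"slide":{"type":"array"},"turn":{"type":"array"},"hand":{"type":"array"}},"required":["slide","turn","hand"]}

```bash
mkdir -p pics
cat > h.py <<'E'
import numpy as np, cv2
from bench import bot, cams, outline_of, spot_point
from scipy.spatial.transform import Rotation as Ro
def cap(n,save=None):
    p,d=cams.capture(n)
    if save: cv2.imwrite('pics/'+save,p[:,:,::-1])
    return p,d
def cloud(n,d,m=None):
    c=cams.camera_params(n);K=np.array(c['K']);R=np.array(c['R']);t=np.array(c['t'])
    v,u=np.nonzero((d>0)&(m if m is not None else True))
    z=d[v,u]; P=np.stack([(u-K[0,2])*z/K[0,0],(v-K[1,2])*z/K[1,1],z],1)
    return (P-t)@R,u,v
E
python3 - <<'E'
from h import *
o=bot.observe();print(o['ee_pos'],o['orientation'],o['wrist_force'],o['finger_gap'],o['time'])
for n in ['side','top']:
    p,d=cap(n,n+'0.png')
    for l in ['pot','clasp_lime','clasp_grey','strip','bar_line','mat','marker_holder','tape_dispenser','mug']:
        print(n,l,[(np.round(r['position'],3),round(r['confidence'],2)) for r in spot_point(n,l)])
a=cv2.imread('pics/side0.png');b=cv2.imread('pics/top0.png')
E
```

```text
[ 0.29170437 -0.58017521  0.22959307] [-9.00605395e-04  9.73001776e-01  2.30795771e-01 -2.10751917e-04] [-0.51566093  0.68914317  0.27451178] 0.0941897496250505 0.0
side pot [(array([0.339, 0.043, 0.001]), 0.93), (array([ 0.444, -0.076,  0.004]), 0.91), (array([ 0.802,  0.255, -0.002]), 0.72), (array([ 0.582, -0.032,  0.002]), 0.56)]
side clasp_lime [(array([0.584, 0.022, 0.067]), 0.83), (array([ 0.403, -0.044,  0.06 ]), 0.77), (array([0.827, 0.299, 0.066]), 0.62), (array([0.313, 0.004, 0.06 ]), 0.52)]
side clasp_grey [(array([0.367, 0.084, 0.06 ]), 0.5)]
side strip [(array([0.565, 0.272, 0.003]), 0.68), (array([0.767, 0.081, 0.   ]), 0.26)]
side bar_line [(array([0.563, 0.269, 0.092]), 0.69)]
side mat [(array([ 0.467, -0.339,  0.003]), 0.98)]
side marker_holder [(array([ 0.73 , -0.28 ,  0.002]), 0.95)]
side tape_dispenser [(array([ 0.766,  0.081, -0.002]), 0.91), (array([ 0.749, -0.09 , -0.002]), 0.25)]
side mug [(array([ 0.747, -0.096, -0.002]), 0.88), (array([0.582, 0.022, 0.064]), 0.2)]
top pot [(array([ 0.44 , -0.076, -0.002]), 0.86), (array([0.34 , 0.041, 0.001]), 0.77), (array([ 0.585, -0.034,  0.003]), 0.72), (array([ 0.802,  0.256, -0.005]), 0.66)]
top clasp_lime [(array([0.581, 0.019, 0.065]), 0.63), (array([ 0.404, -0.04 ,  0.058]), 0.43), (array([0.822, 0.298, 0.058]), 0.41)]
top clasp_grey [(array([0.371, 0.09 , 0.055]), 0.53), (array([ 0.586, -0.086,  0.061]), 0.51), (array([ 0.484, -0.112,  0.061]), 0.44)]
top strip [(array([0.561, 0.272, 0.001]), 0.78)]
top bar_line [(array([0.56 , 0.266, 0.089]), 0.84)]
top mat [(array([ 0.463, -0.336, -0.002]), 0.86)]
top marker_holder [(array([ 0.73 , -0.278,  0.002]), 0.6)]
top tape_dispenser [(array([0.768, 0.077, 0.006]), 0.88), (array([0.583, 0.022, 0.063]), 0.3)]
top mug []
```

View pics/top0.png

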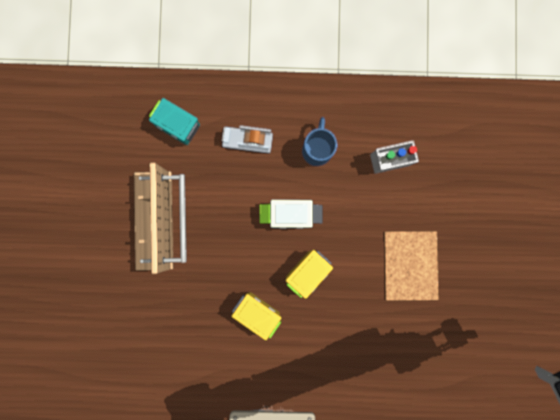

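View pics/side0.png

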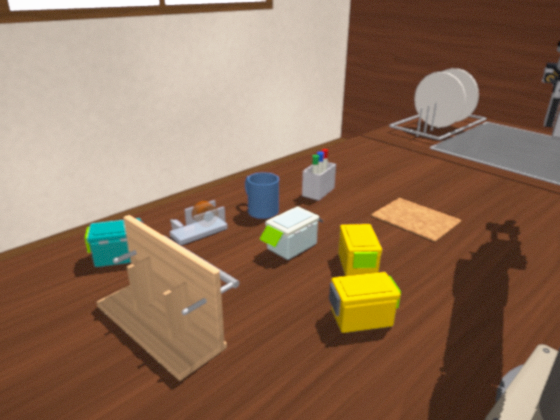

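The top view shows the white-lidded pot at about (291,214), lime end left (world +y) and grey end right. The strip is at (155,220) with its bar at (183,220), and the mat at (411,265). The side view agrees: the pot is at (292,232) and the look-alikes are turquoise and yellow.

Run:
```python
from h import *
p,d=cap('top')
P,u,v=cloud('top',d)
c=p[v,u].astype(int)
def rect(m,name):
    q=P[m]; r=cv2.minAreaRect((q[:,:2]*1000).astype(np.float32)); print(name,m.sum(),np.round(r[0],1),np.round(r[1],1),round(r[2],1),'z',np.round(np.percentile(q[:,2],[5,50,95]),3))
near=(abs(P[:,0]-.584)<.06)&(abs(P[:,1]+.033)<.08)
rect(near&(c.min(1)>170)&(P[:,2]>.055),'lid')
rect(near&(P[:,2]>.02)&(c[:,1]>c[:,2]+50)&(c[:,1]>c[:,0]+15),'lime')
rect(near&(P[:,2]>.02)&(c.max(1)<110)&(P[:,1]<-.07),'grey')
s=(abs(P[:,0]-.56)<.15)&(abs(P[:,1]-.25)<.1)
rect(s&(P[:,2]>.142)&(P[:,2]<.165),'striptop')
b=s&(P[:,2]>.085)&(P[:,2]<.105)&(P[:,1]<.235)
rect(b,'bar')
k=P[b]; kk=k[abs(k[:,0]-.56)<.08]; 
if len(kk)>5: print('barfit',np.polyfit(kk[:,0],kk[:,1],1), np.percentile(kk[:,1],[5,50,95]))
t=P[s&(P[:,2]>.142)&(P[:,2]<.165)]; print('topfit',np.polyfit(t[:,0],t[:,1],1))
rect((abs(P[:,0]-.465)<.12)&(abs(P[:,1]+.337)<.12)&(c[:,0]>150)&(c[:,2]<140)&(c[:,0]>c[:,2]+40),'mat')
p2,d2=cap('side')
P,u,v=cloud('side',d2); c=p2[v,u].astype(int)
s=(abs(P[:,0]-.56)<.15)&(abs(P[:,1]-.25)<.1)
rect(s&(P[:,2]>.147)&(P[:,2]<.153),'striptop side')
near=(abs(P[:,0]-.584)<.06)&(abs(P[:,1]+.033)<.08)
rect(near&(c.min(1)>150)&(P[:,2]>.062),'lid side')
```

```text
lid 1101 [583.9 -31.4] [61.9 94.6] 1.4 z [0.066 0.07  0.074]
lime 199 [582.2  30.2] [42.5 24.1] 1.6 z [0.044 0.056 0.068]
grey 33 [584.1 -95.2] [43.6 19.2] 1.7 z [0.043 0.047 0.064]
striptop 706 [561.5 270.6] [239.4  13.9] 3.3 z [0.145 0.151 0.154]
bar 499 [564.5 221.6] [197.3  25.5] 0.1 z [0.092 0.096 0.1  ]
barfit [0.05548642 0.18740113] [0.21106109 0.21838963 0.22553026]
topfit [0.05567544 0.23877875]
mat 3623 [ 464.1 -337. ] [172.  135.1] 1.5 z [0.003 0.007 0.011]
striptop side 746 [558.6 268.1] [239.1  13.4] 3.3 z [0.148 0.15  0.152]
lid side 784 [580.7 -37.1] [ 66.1 104. ] 0.3 z [0.065 0.07  0.072]
```

Emit:
send_rows(
  slide=[
    [0,0,0],
    [0,0,0],
    [0,0,0],
    [0,0,0],
    [0,0,0],
    [0,0,0],
    [0,0,0],
    [0,0,0],
    [0,0,0],
    [0,0,0],
    [0,0,0],
    [0,0,0],
  ],
  turn=[
    [0,0,-1],
    [0,0,-1],
    [0,0,-1],
    [0,0,-1],
    [0,0,-1],
    [0,0,-1],
    [0,0,-1],
    [0,0,-1],
    [0,0,-1],
    [0,0,-1],
    [0,0,-1],
    [0,0,-1],
  ],
  hand=[1,1,1,1,1,1,1,1,1,1,1,1],
)

```text
time: 2.6
ee_pos: [0.2919, -0.5808, 0.2305]
orientation: [0.0, 0.756, 0.655, -0.0]
wrist_force: [-0.5, -0.4, -0.4]
finger_gap: 0.0942
finger_force: 0.0
```

Emit:
send_rows(
  slide=[
    [0,0,0],
    [0,0,0],
    [1,0.5,0],
    [1,0.6,0],
    [1,0.6,0],
    [1,0.6,0],
    [1,0.6,0],
    [1,0.6,0],
    [1,0.6,0],
    [1,0.6,0],
    [1,0.6,0],
    [1,0.6,0],
  ],
  turn=[
    [0,0,-1],
    [0,0,-1],
    [0,0,0],
    [0,0,0],
    [0,0,0],
    [0,0,0],
    [0,0,0],
    [0,0,0],
    [0,0,0],
    [0,0,0],
    [0,0,0],
    [0,0,0],
  ],
  hand=[1,1,1,1,1,1,1,1,1,1,1,1],
)

```text
time: 4.1
ee_pos: [0.4362, -0.3279, 0.2307]
orientation: [0.0, 0.702, 0.712, 0.0]
wrist_force: [0.4, -0.1, -0.5]
finger_gap: 0.0938
finger_force: 0.0
```

Emit:
send_rows(
  slide=[
    [1,0.5,0],
    [1,0.5,0],
    [1,0.5,0],
    [1,0.5,0],
    [1,0.5,0],
    [1,0.5,0],
    [1,0.5,0],
    [1,0.5,0],
    [1,0.5,0],
    [1,0.5,0],
    [0.5,0.4,0],
    [0,0,0],
  ],
  turn=[
    [0,0,0],
    [0,0,0],
    [0,0,0],
    [0,0,0],
    [0,0,0],
    [0,0,0],
    [0,0,0],
    [0,0,0],
    [0,0,0],
    [0,0,0],
    [0,0,0],
    [0,0,0],
  ],
  hand=[1,1,1,1,1,1,1,1,1,1,1,1],
)

```text
time: 5.6
ee_pos: [0.5673, -0.0635, 0.2304]
orientation: [0.0, 0.701, 0.713, 0.0]
wrist_force: [-0.2, 0.1, -0.2]
finger_gap: 0.0944
finger_force: 0.0
```

Run:
```python
from h import *
o=bot.observe();R=Ro.from_quat(np.roll(o['orientation'],-1)).as_matrix()
print(o['ee_pos'],np.degrees(np.arctan2(R[1,0],R[0,0])),R[:,2],np.round(o['q'],3),o['time'])
p,d=cap('wrist','w1.png')
print([(np.round(r['position'],4),round(r['confidence'],2)) for l in ['pot','clasp_lime','clasp_grey'] for r in spot_point('wrist',l)])
P,u,v=cloud('wrist',d);c=p[v,u].astype(int)
m=(P[:,2]>.062)&(P[:,2]<.078)&(c.min(1)>130)&(abs(P[:,0]-.584)<.06)&(abs(P[:,1]+.033)<.08)
r=cv2.minAreaRect((P[m][:,:2]*1000).astype(np.float32));print(r,m.sum())
```

```text
[ 0.56729535 -0.06346619  0.23044473] 90.94403327565553 [ 3.47581626e-04  1.14328093e-04 -9.99999933e-01] [ 0.26   0.527 -0.301  1.738  0.19   0.905 -0.104] 5.6
[(array([ 0.587 , -0.0321, -0.003 ]), 0.84), (array([0.3428, 0.0477, 0.0022]), 0.83), (array([ 0.4438, -0.0745, -0.0037]), 0.81), (array([ 0.3129, -0.0027,  0.0614]), 0.76), (array([ 0.4075, -0.0404,  0.0613]), 0.67), (array([0.5802, 0.02  , 0.0619]), 0.58), (array([ 0.5857, -0.0808,  0.0605]), 0.69), (array([ 0.4856, -0.1117,  0.0638]), 0.39)]
((582.0835571289062, -35.01966094970703), (63.42586135864258, 97.3729019165039), 0.8074283003807068) 5108
```

View pics/w1.png

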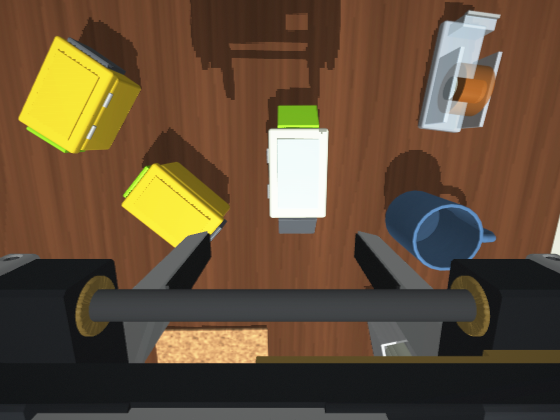

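The wrist view shows the white-lidded pot at (298,172) with lime on top and grey below, lined up with the fingers. The measurement agrees with the other views.

Emit:
send_rows(
  slide=[
    [0.6,0.3,0],
    [0.57,0.33,0],
    [0,0,1],
    [0,0,1],
    [0,0,1],
    [0,0,1],
    [0,0,1],
    [0,0,1],
    [0,0,0.8],
    [0,0,0.38],
    [0,0,0],
    [0,0,0],
  ],
  turn=[
    [0,0,0],
    [0,0,0],
    [0,0,0],
    [0,0,0],
    [0,0,0],
    [0,0,0],
    [0,0,0],
    [0,0,0],
    [0,0,0],
    [0,0,0],
    [0,0,0],
    [0,0,0],
  ],
  hand=[1,1,1,1,1,1,1,1,1,1,1,1],
)

```text
time: 7.3
ee_pos: [0.5828, -0.0343, 0.0517]
orientation: [0.0, 0.702, 0.712, 0.001]
wrist_force: [-0.8, -0.6, -1.0]
finger_gap: 0.0939
finger_force: 0.0
```

Emit:
send_rows(
  slide=[
    [0,0,0],
    [0,0,0],
    [0,0,0],
    [0,0,0],
    [0,0,0],
    [0,0,0],
  ],
  turn=[
    [0,0,0],
    [0,0,0],
    [0,0,0],
    [0,0,0],
    [0,0,0],
    [0,0,0],
  ],
  hand=[-1,-1,-1,-1,-1,-1],
)

```text
time: 8.05
ee_pos: [0.5827, -0.0347, 0.0513]
orientation: [0.0, 0.702, 0.712, 0.0]
wrist_force: [1.8, -0.3, 3.2]
finger_gap: 0.0635
finger_force: 30.0
```

Emit:
send_rows(
  slide=[
    [0,0,-0.5],
    [0,0,-0.6],
    [0,0,-0.54],
    [0.5,-0.1,0],
    [1,-0.1,0],
    [1,-0.1,0],
    [1,-0.1,0],
    [1,-0.1,0],
    [0.6,0,0],
    [0.3,0,0],
    [0,0,0],
    [0,0,0],
  ],
  turn=[
    [0,0,0],
    [0,0,0],
    [0,0,-0.52],
    [0,0,0],
    [0,0,0],
    [0,0,0],
    [0,0,0],
    [0,0,0],
    [0,0,0],
    [0,0,0],
    [0,0,0],
    [0,0,0],
  ],
  hand=[-1,-1,-1,-1,-1,-1,-1,-1,-1,-1,-1,-1],
)

```text
time: 9.55
ee_pos: [0.5621, 0.0982, 0.0919]
orientation: [0.0, 0.687, 0.726, -0.0]
wrist_force: [-0.0, 0.1, -3.9]
finger_gap: 0.064
finger_force: 30.0
```

Run:
```python
from h import *
o=bot.observe();R=Ro.from_quat(np.roll(o['orientation'],-1)).as_matrix()
print(o['ee_pos'],np.degrees(np.arctan2(R[1,0],R[0,0])),R[:,2],np.round(o['q'],3),o['time'],o['wrist_force'],o['wrist_torque'])
p,d=cap('side','s2.png'); cv2.imwrite('pics/s2c.png',cv2.resize(p[150:400,60:400,::-1],None,fx=2,fy=2))
print([np.round(r['position'],4) for l in ['pot','clasp_lime','clasp_grey'] for r in spot_point('side',l)])
```

```text
[0.5620879  0.09815615 0.09189384] 93.154381251704 [-1.12390585e-04 -9.16942720e-04 -9.99999573e-01] [-0.079  0.711 -0.224  1.857  0.26   0.603 -0.411] 9.55 [-0.04893597  0.05884272 -3.91343886] [-0.02275919 -0.07047077 -0.01963219]
[array([ 0.4451, -0.0746,  0.0021]), array([0.5574, 0.1004, 0.0429]), array([0.3397, 0.0435, 0.0023]), array([ 8.035e-01,  2.570e-01, -6.000e-04]), array([ 0.4031, -0.0445,  0.0607]), array([0.5603, 0.1547, 0.1059]), array([0.8256, 0.2969, 0.0634]), array([0.3106, 0.0042, 0.0583]), array([0.3685, 0.0851, 0.06  ])]
```

View pics/s2c.png

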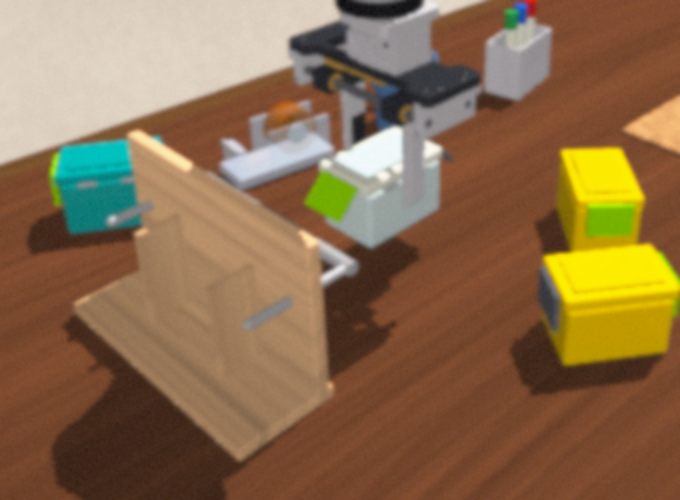

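The side crop shows the pot held level at (385,190), with the lime flap at (328,195) open and facing the bar at about (300,240). Now I approach in steps.

Emit:
send_rows(
  slide=[
    [0.5,0,0],
    [0.5,0,0],
    [0.4,0,0],
    [0.2,0,0],
    [0.1,0,0],
    [0.1,0,0],
    [0,0,0],
  ],
  turn=[
    [0,0,0],
    [0,0,0],
    [0,0,0],
    [0,0,0],
    [0,0,0],
    [0,0,0],
    [0,0,0],
  ],
  hand=[-1,-1,-1,-1,-1,-1,-1],
)

```text
time: 10.62
ee_pos: [0.5593, 0.1439, 0.0919]
orientation: [0.0, 0.687, 0.727, -0.0]
wrist_force: [-0.4, -1.3, -4.5]
finger_gap: 0.0638
finger_force: 30.0
```

Emit:
send_rows(
  slide=[
    [0.08,0,0],
    [0.08,0,0],
    [0,0,0],
  ],
  turn=[
    [0,0,0],
    [0,0,0],
    [0,0,0],
  ],
  hand=[-1,-1,-1],
)

```text
time: 11.0
ee_pos: [0.5593, 0.1485, 0.092]
orientation: [0.0, 0.687, 0.727, 0.0]
wrist_force: [0.5, -1.5, -3.2]
finger_gap: 0.064
finger_force: 30.0
```

Emit:
send_rows(
  slide=[
    [0.08,0,0],
    [0.08,0,0],
    [0,0,0],
  ],
  turn=[
    [0,0,0],
    [0,0,0],
    [0,0,0],
  ],
  hand=[-1,-1,-1],
)

```text
time: 11.38
ee_pos: [0.559, 0.1526, 0.0921]
orientation: [0.0, 0.687, 0.727, 0.0]
wrist_force: [1.0, -2.5, -2.1]
finger_gap: 0.0644
finger_force: 30.0
```

Emit:
send_rows(
  slide=[
    [0.05,0,0],
    [0.03,0,0],
    [0,0,0],
  ],
  turn=[
    [0,0,0],
    [0,0,0],
    [0,0,0],
  ],
  hand=[-1,-1,-1],
)

```text
time: 11.75
ee_pos: [0.5589, 0.1544, 0.0921]
orientation: [0.0, 0.687, 0.727, 0.0]
wrist_force: [0.5, -4.3, -2.3]
finger_gap: 0.0639
finger_force: 30.0
```

Emit:
send_rows(
  slide=[
    [0.04,0,0],
    [0.02,0,0],
    [0,0,0],
  ],
  turn=[
    [0,0,0],
    [0,0,0],
    [0,0,0],
  ],
  hand=[-1,-1,-1],
)

```text
time: 12.12
ee_pos: [0.5588, 0.156, 0.0921]
orientation: [0.0, 0.687, 0.727, 0.0]
wrist_force: [-0.5, -3.8, -1.8]
finger_gap: 0.0639
finger_force: 30.0
```

Emit:
send_rows(
  slide=[
    [0.04,0,0],
    [0,0,0],
  ],
  turn=[
    [0,0,0],
    [0,0,0],
  ],
  hand=[-1,-1],
)

```text
time: 12.38
ee_pos: [0.5588, 0.1561, 0.0921]
orientation: [0.0, 0.687, 0.727, -0.0]
wrist_force: [0.1, -5.1, -0.2]
finger_gap: 0.064
finger_force: 30.0
```

Emit:
send_rows(
  slide=[
    [0.04,0,0],
    [0,0,0],
  ],
  turn=[
    [0,0,0],
    [0,0,0],
  ],
  hand=[-1,-1],
)

```text
time: 12.62
ee_pos: [0.5588, 0.1561, 0.0921]
orientation: [0.001, 0.687, 0.726, -0.001]
wrist_force: [-0.6, -7.0, 0.6]
finger_gap: 0.0635
finger_force: 30.0
```

Emit:
send_rows(
  slide=[
    [0.05,0,0],
    [0.03,0,0],
    [0,0,0],
    [0,0,0],
    [0,0,0],
  ],
  turn=[
    [0,0,0],
    [0,0,0],
    [0,0,0],
    [0,0,0],
    [0,0,0],
  ],
  hand=[-1,-1,-1,-1,-1],
)

```text
time: 13.25
ee_pos: [0.5587, 0.1562, 0.0922]
orientation: [0.001, 0.688, 0.726, -0.002]
wrist_force: [-0.0, -10.3, 2.4]
finger_gap: 0.0636
finger_force: 30.0
```

Emit:
send_rows(
  slide=[
    [0.02,0,0],
    [0,0,0],
    [0,0,0],
    [0,0,0],
    [0,0,0],
    [0,0,0],
    [0,0,0],
    [0,0,0],
  ],
  turn=[
    [0,0,0],
    [0,0,0],
    [0,0,0],
    [0,0,0],
    [0,0,0],
    [0,0,0],
    [0,0,0],
    [0,0,0],
  ],
  hand=[-1,-1,-1,-1,-1,-1,-1,-1],
)

```text
time: 14.25
ee_pos: [0.5587, 0.1563, 0.0922]
orientation: [0.002, 0.688, 0.726, -0.002]
wrist_force: [-0.7, -11.6, 3.7]
finger_gap: 0.0639
finger_force: 30.0
```

Emit:
send_rows(
  slide=[
    [-0.3,0,0],
    [-0.6,0,0],
    [-0.8,0,0],
    [-0.4,0,0],
    [0,0,0],
    [0,0,0],
  ],
  turn=[
    [0,0,0],
    [0,0,0],
    [0,0,0],
    [0,0,0],
    [0,0,0],
    [0,0,0],
  ],
  hand=[-1,-1,-1,-1,-1,-1],
)

```text
time: 15.0
ee_pos: [0.5615, 0.1087, 0.0921]
orientation: [-0.0, 0.687, 0.727, 0.0]
wrist_force: [0.1, -0.4, -3.3]
finger_gap: 0.064
finger_force: 30.0
```

Run:
```python
from h import *
o=bot.observe();R=Ro.from_quat(np.roll(o['orientation'],-1)).as_matrix()
print(o['ee_pos'],np.degrees(np.arctan2(R[1,0],R[0,0])),R[:,2],np.round(o['q'],3),o['time'],o['wrist_force'])
p,d=cap('side'); cv2.imwrite('pics/s3c.png',cv2.resize(p[190:320,180:320,::-1],None,fx=4,fy=4))
```

```text
[0.56150605 0.10872638 0.09205327] 93.26807701076648 [ 2.37104755e-04  9.62155967e-04 -9.99999509e-01] [-0.096  0.712 -0.225  1.854  0.257  0.604 -0.424] 15.0 [ 0.12931419 -0.40423922 -3.2707965 ]
```

View pics/s3c.png

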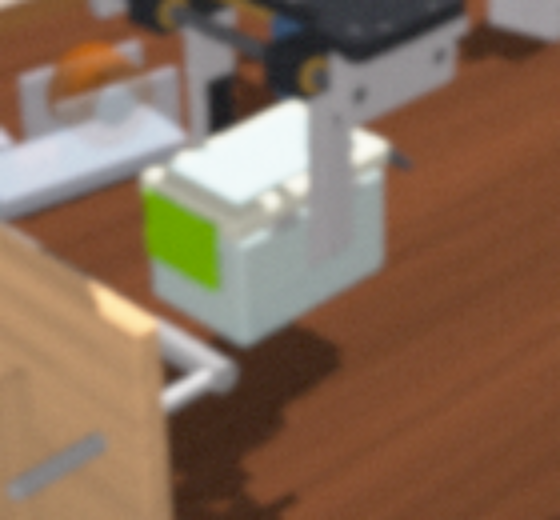

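The lime flap at (185,240) is flat against the end. Next I turn the pot end for end, watching joint 7.

Emit:
send_rows(
  slide=[
    [0,0,0],
    [0,0,0],
    [0,0,0],
    [0,0,0],
    [0,0,0],
    [0,0,0],
  ],
  turn=[
    [0,0,-1],
    [0,0,-1],
    [0,0,-1],
    [0,0,-1],
    [0,0,-1],
    [0,0,-1],
  ],
  hand=[-1,-1,-1,-1,-1,-1],
)

```text
time: 15.8
ee_pos: [0.5615, 0.1089, 0.0921]
orientation: [-0.0, 0.493, 0.87, 0.0]
wrist_force: [0.2, -0.5, -2.8]
finger_gap: 0.064
finger_force: 30.0
```

Run:
```python
from h import *
o=bot.observe();R=Ro.from_quat(np.roll(o['orientation'],-1)).as_matrix()
print(o['ee_pos'],np.degrees(np.arctan2(R[1,0],R[0,0])),R[:,2],np.round(o['q'],3),o['time'],o['wrist_force'])
```

```text
[0.56145055 0.10893289 0.09206954] 120.96434568576404 [ 2.40720760e-04  5.03035704e-04 -9.99999845e-01] [-0.013  0.726 -0.357  1.851  0.402  0.635 -0.074] 15.8 [ 0.16142064 -0.52603206 -2.79374081]
```

Emit:
send_rows(
  slide=[
    [0,0,0],
    [0,0,0],
    [0,0,0],
    [0,0,0],
    [0,0,0],
    [0,0,0],
    [0,0,0],
    [0,0,0],
    [0,0,0],
    [0,0,0],
    [0,0,0],
    [0,0,0],
  ],
  turn=[
    [0,0,-1],
    [0,0,-1],
    [0,0,-1],
    [0,0,-1],
    [0,0,-1],
    [0,0,-1],
    [0,0,-1],
    [0,0,-1],
    [0,0,-1],
    [0,0,-1],
    [0,0,-1],
    [0,0,-1],
  ],
  hand=[-1,-1,-1,-1,-1,-1,-1,-1,-1,-1,-1,-1],
)

```text
time: 17.3
ee_pos: [0.5615, 0.1088, 0.092]
orientation: [0.0, 0.035, 0.999, 0.0]
wrist_force: [0.0, 0.3, -4.1]
finger_gap: 0.0633
finger_force: 30.0
```

Emit:
send_rows(
  slide=[
    [0,0,0],
    [0,0,0],
    [0,0,0],
    [0,0,0],
    [0,0,0],
    [0,0,0],
    [0,0,0],
    [0,0,0],
    [0,0,0],
    [0,0,0],
    [0,0,0],
    [0,0,0],
  ],
  turn=[
    [0,0,-1],
    [0,0,-1],
    [0,0,-1],
    [0,0,-1],
    [0,0,-1],
    [0,0,-1],
    [0,0,-1],
    [0,0,-1],
    [0,0,-1],
    [0,0,-1],
    [0,0,-1],
    [0,0,-1],
  ],
  hand=[-1,-1,-1,-1,-1,-1,-1,-1,-1,-1,-1,-1],
)

```text
time: 18.8
ee_pos: [0.5616, 0.1085, 0.092]
orientation: [0.0, -0.43, 0.903, -0.0]
wrist_force: [0.4, -0.0, -3.9]
finger_gap: 0.0639
finger_force: 30.0
```

Run:
```python
from h import *
o=bot.observe();R=Ro.from_quat(np.roll(o['orientation'],-1)).as_matrix()
print(o['ee_pos'],np.degrees(np.arctan2(R[1,0],R[0,0])),R[:,2],np.round(o['q'],3),o['time'],o['wrist_force'])
```

```text
[0.56156347 0.10851501 0.09202176] -129.06790295160977 [ 2.39941991e-04  9.56169320e-05 -9.99999967e-01] [ 0.273  0.858 -0.856  1.843  0.856  0.858  1.442] 18.8 [ 0.3939526  -0.02351683 -3.85979893]
```

Emit:
send_rows(
  slide=[
    [0,0,0],
    [0,0,0],
    [0,0,0],
    [0,0,0],
    [0,0,0],
    [0,0,0],
    [0,0,0],
    [0,0,0],
    [0,0,0],
    [0,0,0],
    [0,0,0],
  ],
  turn=[
    [0,0,-1],
    [0,0,-1],
    [0,0,-1],
    [0,0,-1],
    [0,0,-1],
    [0,0,-1],
    [0,0,-1],
    [0,0,-1],
    [0,0,-1],
    [0,0,-0.24],
    [0,0,0],
  ],
  hand=[-1,-1,-1,-1,-1,-1,-1,-1,-1,-1,-1],
)

```text
time: 20.18
ee_pos: [0.5615, 0.1082, 0.0919]
orientation: [0.0, 0.726, -0.688, -0.0]
wrist_force: [0.5, -0.2, -2.8]
finger_gap: 0.0641
finger_force: 30.0
```

Run:
```python
from h import *
o=bot.observe();R=Ro.from_quat(np.roll(o['orientation'],-1)).as_matrix()
print(o['ee_pos'],np.degrees(np.arctan2(R[1,0],R[0,0])),R[:,2],np.round(o['q'],3),o['time'],o['wrist_force'])
```

```text
[0.56149431 0.10816557 0.09193039] -86.94321117857449 [-3.06636773e-05  7.52581234e-06 -1.00000000e+00] [ 0.348  0.931 -1.016  1.841  0.974  0.969  2.08 ] 20.175 [ 0.49132695 -0.2026269  -2.84586898]
```

Emit:
send_rows(
  slide=[
    [-0.5,0,0],
    [-0.4,0,0],
    [-0.2,0,0],
    [-0.15,0,0],
    [-0.1,0,0],
    [-0.08,0,0],
    [0,0,0],
  ],
  turn=[
    [0,0,0],
    [0,0,0],
    [0,0,0],
    [0,0,0],
    [0,0,0],
    [0,0,0],
    [0,0,0],
  ],
  hand=[-1,-1,-1,-1,-1,-1,-1],
)

```text
time: 21.05
ee_pos: [0.5596, 0.1436, 0.092]
orientation: [-0.0, 0.726, -0.688, 0.0]
wrist_force: [0.4, 0.3, -2.8]
finger_gap: 0.0639
finger_force: 30.0
```

Emit:
send_rows(
  slide=[
    [-0.08,0,0],
    [-0.08,0,0],
    [0,0,0],
  ],
  turn=[
    [0,0,0],
    [0,0,0],
    [0,0,0],
  ],
  hand=[-1,-1,-1],
)

```text
time: 21.42
ee_pos: [0.5593, 0.1471, 0.0918]
orientation: [0.0, 0.726, -0.688, 0.0]
wrist_force: [-0.1, -1.6, -3.6]
finger_gap: 0.0641
finger_force: 30.0
```

Emit:
send_rows(
  slide=[
    [-0.06,0,0],
    [-0.06,0,0],
    [0,0,0],
  ],
  turn=[
    [0,0,0],
    [0,0,0],
    [0,0,0],
  ],
  hand=[-1,-1,-1],
)

```text
time: 21.8
ee_pos: [0.5591, 0.1508, 0.092]
orientation: [-0.0, 0.726, -0.688, 0.0]
wrist_force: [0.2, -2.1, -2.7]
finger_gap: 0.0635
finger_force: 30.0
```

Emit:
send_rows(
  slide=[
    [-0.06,0,0],
    [0,0,0],
  ],
  turn=[
    [0,0,0],
    [0,0,0],
  ],
  hand=[-1,-1],
)

```text
time: 22.05
ee_pos: [0.5591, 0.1523, 0.092]
orientation: [-0.0, 0.726, -0.688, 0.0]
wrist_force: [0.3, -1.8, -2.8]
finger_gap: 0.0641
finger_force: 30.0
```

Emit:
send_rows(
  slide=[
    [-0.08,0,0],
    [0,0,0],
  ],
  turn=[
    [0,0,0],
    [0,0,0],
  ],
  hand=[-1,-1],
)

```text
time: 22.3
ee_pos: [0.559, 0.1544, 0.0921]
orientation: [-0.0, 0.726, -0.688, -0.0]
wrist_force: [0.0, -2.8, -3.0]
finger_gap: 0.0638
finger_force: 30.0
```

Emit:
send_rows(
  slide=[
    [-0.06,0,0],
    [0,0,0],
  ],
  turn=[
    [0,0,0],
    [0,0,0],
  ],
  hand=[-1,-1],
)

```text
time: 22.55
ee_pos: [0.5589, 0.1558, 0.0921]
orientation: [-0.0, 0.726, -0.688, 0.0]
wrist_force: [0.8, -3.1, -3.0]
finger_gap: 0.0638
finger_force: 30.0
```

Emit:
send_rows(
  slide=[
    [-0.06,0,0],
    [0,0,0],
  ],
  turn=[
    [0,0,0],
    [0,0,0],
  ],
  hand=[-1,-1],
)

```text
time: 22.8
ee_pos: [0.5588, 0.1573, 0.092]
orientation: [-0.0, 0.726, -0.688, 0.0]
wrist_force: [-0.4, -2.2, -1.8]
finger_gap: 0.064
finger_force: 30.0
```

Emit:
send_rows(
  slide=[
    [-0.05,0,0],
    [0,0,0],
  ],
  turn=[
    [0,0,0],
    [0,0,0],
  ],
  hand=[-1,-1],
)

```text
time: 23.05
ee_pos: [0.5588, 0.1585, 0.0921]
orientation: [-0.0, 0.726, -0.688, 0.0]
wrist_force: [0.9, -3.2, -1.9]
finger_gap: 0.0636
finger_force: 30.0
```

Emit:
send_rows(
  slide=[
    [-0.04,0,0],
    [0,0,0],
  ],
  turn=[
    [0,0,0],
    [0,0,0],
  ],
  hand=[-1,-1],
)

```text
time: 23.3
ee_pos: [0.5588, 0.1595, 0.0921]
orientation: [-0.0, 0.726, -0.688, 0.0]
wrist_force: [0.3, -2.7, -2.2]
finger_gap: 0.064
finger_force: 30.0
```

Emit:
send_rows(
  slide=[
    [-0.04,0,0],
    [0,0,0],
  ],
  turn=[
    [0,0,0],
    [0,0,0],
  ],
  hand=[-1,-1],
)

```text
time: 23.55
ee_pos: [0.5587, 0.1605, 0.0921]
orientation: [-0.0, 0.726, -0.688, 0.0]
wrist_force: [0.1, -2.5, -0.6]
finger_gap: 0.0637
finger_force: 30.0
```

Emit:
send_rows(
  slide=[
    [-0.04,0,0],
    [0,0,0],
  ],
  turn=[
    [0,0,0],
    [0,0,0],
  ],
  hand=[-1,-1],
)

```text
time: 23.8
ee_pos: [0.5586, 0.1613, 0.0921]
orientation: [0.0, 0.726, -0.688, 0.0]
wrist_force: [0.2, -3.9, -0.6]
finger_gap: 0.0638
finger_force: 30.0
```

Emit:
send_rows(
  slide=[
    [-0.04,0,0],
    [0,0,0],
  ],
  turn=[
    [0,0,0],
    [0,0,0],
  ],
  hand=[-1,-1],
)

```text
time: 24.05
ee_pos: [0.5586, 0.1614, 0.092]
orientation: [0.001, 0.726, -0.688, 0.001]
wrist_force: [0.4, -6.0, 0.8]
finger_gap: 0.064
finger_force: 30.0
```

Emit:
send_rows(
  slide=[
    [-0.04,0,0],
    [0,0,0],
  ],
  turn=[
    [0,0,0],
    [0,0,0],
  ],
  hand=[-1,-1],
)

```text
time: 24.3
ee_pos: [0.5586, 0.1614, 0.0919]
orientation: [0.001, 0.726, -0.688, 0.001]
wrist_force: [0.4, -7.5, 2.0]
finger_gap: 0.0639
finger_force: 30.0
```

Emit:
send_rows(
  slide=[
    [-0.04,0,0],
    [0,0,0],
  ],
  turn=[
    [0,0,0],
    [0,0,0],
  ],
  hand=[-1,-1],
)

```text
time: 24.55
ee_pos: [0.5586, 0.1615, 0.0919]
orientation: [0.002, 0.726, -0.688, 0.002]
wrist_force: [0.1, -10.1, 2.8]
finger_gap: 0.0639
finger_force: 30.0
```

Home at y = 0.1615 with about 10 N. I hold there, then back off and check.

Emit:
send_rows(
  slide=[
    [-0.02,0,0],
    [0,0,0],
    [0,0,0],
    [0,0,0],
    [0,0,0],
    [0,0,0],
    [0,0,0],
    [0,0,0],
    [0,0,0],
  ],
  turn=[
    [0,0,0],
    [0,0,0],
    [0,0,0],
    [0,0,0],
    [0,0,0],
    [0,0,0],
    [0,0,0],
    [0,0,0],
    [0,0,0],
  ],
  hand=[-1,-1,-1,-1,-1,-1,-1,-1,-1],
)

```text
time: 25.68
ee_pos: [0.5586, 0.1615, 0.0919]
orientation: [0.002, 0.725, -0.688, 0.002]
wrist_force: [-1.4, -10.2, 3.1]
finger_gap: 0.064
finger_force: 30.0
```

Emit:
send_rows(
  slide=[
    [0.3,0,0],
    [0.6,0,0],
    [0.9,0,0],
    [0.6,0,0],
    [0,0,0],
    [0,0,0],
  ],
  turn=[
    [0,0,0],
    [0,0,0],
    [0,0,0],
    [0,0,0],
    [0,0,0],
    [0,0,0],
  ],
  hand=[-1,-1,-1,-1,-1,-1],
)

```text
time: 26.42
ee_pos: [0.5616, 0.106, 0.0922]
orientation: [-0.001, 0.726, -0.687, -0.0]
wrist_force: [-0.4, 1.0, -3.0]
finger_gap: 0.0637
finger_force: 30.0
```

Run:
```python
from h import *
o=bot.observe();R=Ro.from_quat(np.roll(o['orientation'],-1)).as_matrix()
print(o['ee_pos'],np.degrees(np.arctan2(R[1,0],R[0,0])),R[:,2],np.round(o['q'],3),o['time'],o['wrist_force'])
p,d=cap('side'); cv2.imwrite('pics/s4c.png',cv2.resize(p[190:320,180:320,::-1],None,fx=4,fy=4))
```

```text
[0.56161654 0.10602961 0.09221013] -86.86199181212723 [ 3.30295384e-04  1.68129775e-03 -9.99998532e-01] [ 0.353  0.93  -1.018  1.842  0.974  0.968  2.085] 26.425 [-0.40699511  1.00561492 -2.98569176]
```

View pics/s4c.png

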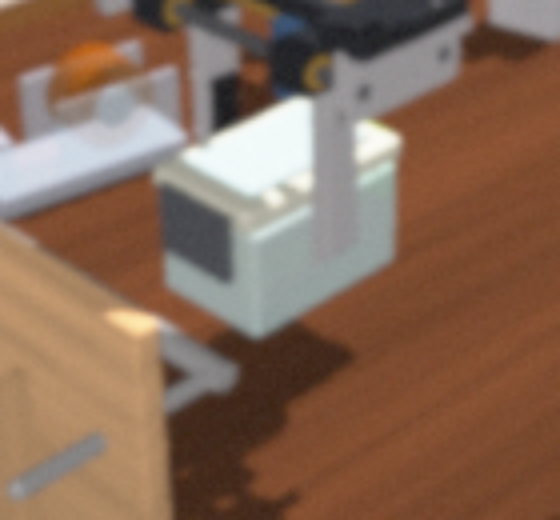

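The grey flap at (197,230) is flat too, so both clasps are shut. I lift, turn back about 90° and carry the pot to the mat.

Emit:
send_rows(
  slide=[
    [0,0,-0.6],
    [0,0,-0.8],
    [0,0,-0.6],
    [0,0,-0.4],
    [0,0,0],
    [0,0,0],
    [0,0,0],
    [0,0,0],
    [0,0,0],
    [0,0,0],
    [0,0,0],
    [0,0,0],
  ],
  turn=[
    [0,0,0.5],
    [0,0,1],
    [0,0,1],
    [0,0,1],
    [0,0,1],
    [0,0,1],
    [0,0,1],
    [0,0,1],
    [0,0,1],
    [0,0,1],
    [0,0,1],
    [0,0,1],
  ],
  hand=[-1,-1,-1,-1,-1,-1,-1,-1,-1,-1,-1,-1],
)

```text
time: 27.98
ee_pos: [0.5617, 0.1062, 0.1532]
orientation: [0.001, -0.344, 0.939, 0.0]
wrist_force: [-0.3, 0.4, -2.8]
finger_gap: 0.0641
finger_force: 30.0
```

Emit:
send_rows(
  slide=[
    [0,0,0],
    [0,0,0],
    [0,0,0],
    [0,0,0],
    [0,0,0],
    [0,0,0],
    [0,0,0],
    [0,0,0],
    [0,0,0],
    [0,0,0],
  ],
  turn=[
    [0,0,1],
    [0,0,1],
    [0,0,1],
    [0,0,1],
    [0,0,1],
    [0,0,1],
    [0,0,1],
    [0,0,1],
    [0,0,0.5],
    [0,0,0],
  ],
  hand=[-1,-1,-1,-1,-1,-1,-1,-1,-1,-1],
)

```text
time: 29.22
ee_pos: [0.5617, 0.1057, 0.1526]
orientation: [0.0, -0.013, 1.0, 0.0]
wrist_force: [0.2, 0.5, -2.3]
finger_gap: 0.0642
finger_force: 30.0
```

Emit:
send_rows(
  slide=[
    [0.1,-0.5,0],
    [0.2,-0.8,0],
    [0.2,-0.9,0],
    [0.2,-0.9,0],
    [0.2,-0.9,0],
    [0.2,-0.9,0],
    [0.2,-0.9,0],
    [0.2,-0.9,0],
    [0.2,-0.9,0],
    [0.2,-0.9,0],
    [0.2,-0.9,0],
    [0.2,-0.9,0],
  ],
  turn=[
    [0,0,0],
    [0,0,0],
    [0,0,0],
    [0,0,0],
    [0,0,0],
    [0,0,0],
    [0,0,0],
    [0,0,0],
    [0,0,0],
    [0,0,0],
    [0,0,0],
    [0,0,0],
  ],
  hand=[-1,-1,-1,-1,-1,-1,-1,-1,-1,-1,-1,-1],
)

```text
time: 30.72
ee_pos: [0.5097, -0.1556, 0.1519]
orientation: [-0.0, -0.012, 1.0, -0.0]
wrist_force: [0.4, -0.4, -3.2]
finger_gap: 0.0637
finger_force: 30.0
```

Emit:
send_rows(
  slide=[
    [0.2,-0.9,0],
    [0.2,-0.9,0],
    [0.2,-0.9,0],
    [0.2,-0.9,0],
    [0.2,-0.9,0],
    [0.2,-0.6,0],
    [0.2,-0.4,0],
    [0.2,-0.2,0],
    [0,0,0],
    [0,0,0],
  ],
  turn=[
    [0,0,0],
    [0,0,0],
    [0,0,0],
    [0,0,0],
    [0,0,0],
    [0,0,0],
    [0,0,0],
    [0,0,0],
    [0,0,0],
    [0,0,0],
  ],
  hand=[-1,-1,-1,-1,-1,-1,-1,-1,-1,-1],
)

```text
time: 31.98
ee_pos: [0.4746, -0.2965, 0.1521]
orientation: [0.0, -0.013, 1.0, 0.0]
wrist_force: [0.2, -0.5, -2.0]
finger_gap: 0.0642
finger_force: 30.0
```

Run:
```python
from h import *
o=bot.observe();R=Ro.from_quat(np.roll(o['orientation'],-1)).as_matrix()
print(o['ee_pos'],np.degrees(np.arctan2(R[1,0],R[0,0])),R,np.round(o['q'],3),o['time'],o['wrist_force'])
d=np.array([.4640,-.337,0])-o['ee_pos']-R[:,0]*.00265
print('tool shift',R.T@d/.025)
```

```text
[ 0.47455654 -0.29648053  0.15214336] -178.49617317650385 [[-9.99655438e-01 -2.62439214e-02  5.11355880e-04]
 [-2.62437125e-02  9.99655490e-01  4.11154526e-04]
 [-5.21970020e-04  3.97592981e-04 -9.99999785e-01]] [ 0.974  0.703 -0.743  1.838  0.622  0.848  1.517] 31.975 [ 0.24574153 -0.49923516 -2.04919978]
tool shift [ 0.36182812 -1.61155845  6.08485083]
```

Emit:
send_rows(
  slide=[
    [0.16,-0.8,0],
    [0.2,-0.8,0],
    [0,0,0.8],
    [0,0,0.9],
    [0,0,0.9],
    [0,0,0.6],
    [0,0,0.3],
    [0,0,0.1],
    [0,0,0],
    [0,0,0],
  ],
  turn=[
    [0,0,0],
    [0,0,0],
    [0,0,0],
    [0,0,0],
    [0,0,0],
    [0,0,0],
    [0,0,0],
    [0,0,0],
    [0,0,0],
    [0,0,0],
  ],
  hand=[-1,-1,-1,-1,-1,-1,-1,-1,-1,-1],
)

```text
time: 33.22
ee_pos: [0.4666, -0.3378, 0.0626]
orientation: [0.001, -0.012, 1.0, -0.0]
wrist_force: [0.6, -0.0, -2.5]
finger_gap: 0.0638
finger_force: 30.0
```

Run:
```python
from h import *
o=bot.observe();R=Ro.from_quat(np.roll(o['orientation'],-1)).as_matrix()
print(o['ee_pos'],R[:,2],o['time'],o['wrist_force'])
p,d=cap('top')
P,u,v=cloud('top',d);c=p[v,u].astype(int)
m=(abs(P[:,0]-.465)<.12)&(abs(P[:,1]+.337)<.12)&(c[:,0]>150)&(c[:,2]<140)&(c[:,0]>c[:,2]+40)
print(cv2.minAreaRect((P[m][:,:2]*1000).astype(np.float32)))
p,d=cap('side'); cv2.imwrite('pics/s5c.png',cv2.resize(p[130:270,330:490,::-1],None,fx=4,fy=4))
print([np.round(r['position'],4) for r in spot_point('side','pot')])
```

```text
[ 0.46655808 -0.33781474  0.0626035 ] [ 1.03739340e-03 -6.51333046e-04 -9.99999250e-01] 33.225 [ 0.61993442 -0.01905559 -2.50103889]
((464.089599609375, -337.4837646484375), (172.0789031982422, 134.3171844482422), 1.481730341911316)
[array([0.8014, 0.2566, 0.0009]), array([ 0.463 , -0.3337,  0.0087]), array([ 0.4419, -0.0773,  0.0041]), array([0.3426, 0.0411, 0.0019])]
```

View pics/s5c.png

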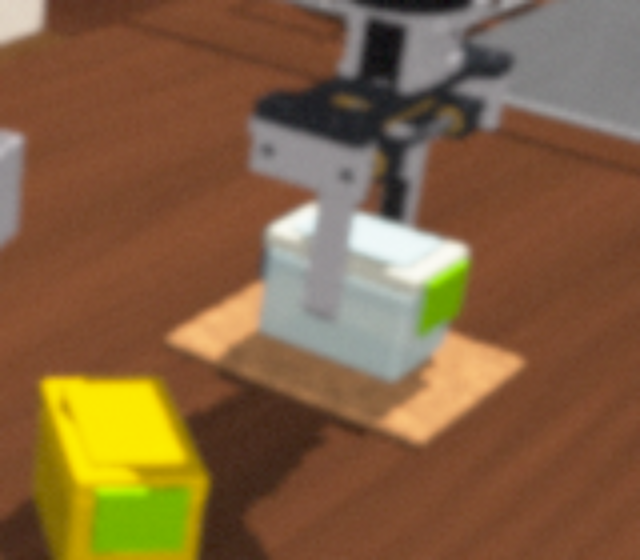

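The pot hangs level just over the middle of the mat (pot at (355,295), mat corners at about (170,340) and (520,360)). I lower it by feel.

Emit:
send_rows(
  slide=[
    [0,0,0.08],
    [0,0,0.06],
    [0,0,0.04],
    [0,0,0],
  ],
  turn=[
    [0,0,0],
    [0,0,0],
    [0,0,0],
    [0,0,0],
  ],
  hand=[-1,-1,-1,-1],
)

```text
time: 33.88
ee_pos: [0.4662, -0.3375, 0.0574]
orientation: [-0.0, -0.013, 1.0, 0.0]
wrist_force: [-0.4, -0.6, -3.7]
finger_gap: 0.0639
finger_force: 30.0
```

Emit:
send_rows(
  slide=[
    [0,0,0.03],
    [0,0,0],
  ],
  turn=[
    [0,0,0],
    [0,0,0],
  ],
  hand=[-1,-1],
)

```text
time: 34.12
ee_pos: [0.4662, -0.3375, 0.0573]
orientation: [0.0, -0.012, 1.0, -0.0]
wrist_force: [-2.2, 0.1, 4.5]
finger_gap: 0.0637
finger_force: 30.0
```

Emit:
send_rows(
  slide=[
    [0,0,0.03],
    [0,0,0],
  ],
  turn=[
    [0,0,0],
    [0,0,0],
  ],
  hand=[-1,-1],
)

```text
time: 34.38
ee_pos: [0.4662, -0.3375, 0.0573]
orientation: [0.0, -0.012, 1.0, -0.0]
wrist_force: [-3.3, 1.6, 11.6]
finger_gap: 0.0639
finger_force: 30.0
```

Seated. I ease off the push, open the hand and rise.

Emit:
send_rows(
  slide=[
    [0,0,-0.04],
    [0,0,0],
    [0,0,0],
    [0,0,0],
    [0,0,0],
    [0,0,0],
    [0,0,0],
  ],
  turn=[
    [0,0,0],
    [0,0,0],
    [0,0,0],
    [0,0,0],
    [0,0,0],
    [0,0,0],
    [0,0,0],
  ],
  hand=[-1,-1,1,1,1,1,1],
)

```text
time: 35.25
ee_pos: [0.4662, -0.3375, 0.0569]
orientation: [0.0, -0.012, 1.0, 0.0]
wrist_force: [0.7, -0.6, 1.0]
finger_gap: 0.0938
finger_force: 0.0
```

Emit:
send_rows(
  slide=[
    [0,0,-0.2],
    [0,0,-0.5],
    [0,0,-1],
    [0,0,-1],
    [0,0,-1],
    [0,0,-1],
    [0,0,-1],
    [0,0,-0.5],
    [0,0,0],
    [0,0,0],
  ],
  turn=[
    [0,0,0],
    [0,0,0],
    [0,0,0],
    [0,0,0],
    [0,0,0],
    [0,0,0],
    [0,0,0],
    [0,0,0],
    [0,0,0],
    [0,0,0],
  ],
  hand=[1,1,1,1,1,1,1,1,1,1],
)

```text
time: 36.5
ee_pos: [0.4655, -0.3374, 0.2112]
orientation: [-0.001, -0.012, 1.0, 0.0]
wrist_force: [1.3, -0.2, -0.1]
finger_gap: 0.0943
finger_force: 0.0
```

Run:
```python
from h import *
o=bot.observe();print(o['ee_pos'],o['time'],o['wrist_force'])
p,d=cap('side'); cv2.imwrite('pics/s6c.png',cv2.resize(p[130:270,330:490,::-1],None,fx=4,fy=4))
for l in ['pot','clasp_lime','clasp_grey','marker_holder','tape_dispenser','mug']: print(l,[np.round(r['position'],4) for r in spot_point('side',l)])
```

```text
[ 0.46552861 -0.33743889  0.21122213] 36.5 [ 1.2862615  -0.16547607 -0.10360197]
pot [array([ 0.4631, -0.3359,  0.008 ]), array([0.34  , 0.0414, 0.0011]), array([ 0.4421, -0.0754,  0.003 ]), array([0.8006, 0.2572, 0.002 ])]
clasp_lime [array([ 0.4026, -0.0452,  0.059 ]), array([0.3126, 0.0009, 0.0599]), array([ 0.4141, -0.3365,  0.0726]), array([0.8258, 0.3   , 0.0641])]
clasp_grey [array([0.369 , 0.0885, 0.0606]), array([ 0.5157, -0.3386,  0.0676])]
marker_holder [array([ 0.7303, -0.2777,  0.0021]), array([ 0.5629,  0.2722, -0.0017])]
tape_dispenser [array([ 0.77  ,  0.0801, -0.0026]), array([ 0.4147, -0.3341,  0.0711])]
mug [array([ 0.7468, -0.0935, -0.0027]), array([ 0.4644, -0.3373,  0.0005]), array([ 0.7299, -0.2814,  0.0022])]
```

View pics/s6c.png

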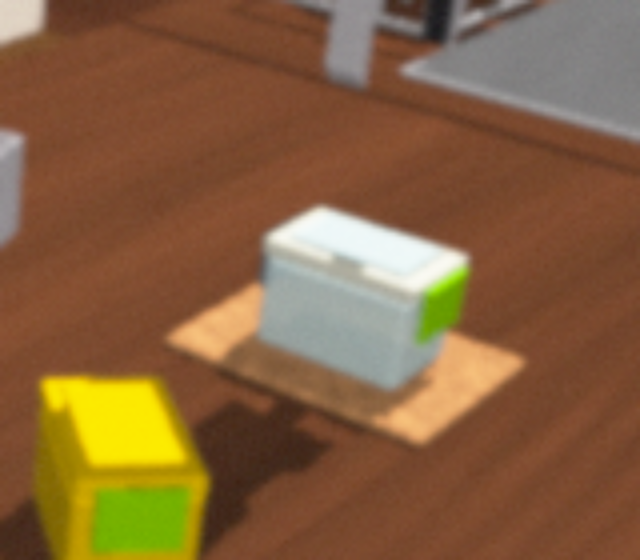

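The pot stands upright on the middle of the mat, at about (365,300), with the lime flap flat and the hand clear. The bystanders have not moved.

```bash
python3 -c "
from bench import bot
print(bot.job_done())"
```

```text
the job is handed in; nothing more can be done
None
```

I pressed both clasps fully home against the bar, lime first and then grey, held each at about 10–12 N, set the pot upright on the middle of the mat with the bystanders unmoved, and handed the job in at about 36.5 s.

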